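# Queue two turned shafts on the sloped inspection cradles

## Robot

A 6-joint arm with a two-finger parallel gripper is mounted at the origin on the work surface. World frame = base frame: x ahead of the robot, y to its left, z up, the work surface at z = 0. Lengths are in mm, angles in rad, forces in N, time in s.
With the tool pointing down it reaches from about 400 to 925 mm from the base axis. Payload 12.5 kg.
Tool frame: the origin (TCP) lies at the very end of the fingers, on their centre line; the grasp point (between the pads) lies behind it (env.grip_depth is the z of the grasp point in the tool frame, in mm); z points along the fingers, y is the line along which they close (so a half turn about z gives the same grasp; the last joint's range is limited). The gripper opens to 95 mm and grips with 3 to 60 N. Pads are 20 mm wide; open, the fingers measure 119 mm over their backs; the gripper's body (75 mm by 180 mm) begins 59 mm behind the grasp point.
Start: joints at [-1.303, 0.491, 1.559, -0, 1.092, -0.106], TCP at [228.246, -581.851, 214.661] pointing down, gripper open.
Joint ranges: [-3.1, 3.1], [-0.84, 2.19], [0.05, 2.79], [-1.13, 4.28], [0.06, 2.93], [-2.69, 2.69]. Speed limits (rad/s): [2.22, 2.22, 2.79, 3.14, 3.14, 3.14].

## Interface

Orientations are given as [roll, pitch, yaw] about the fixed x, y, z axes, in that order (R = Rz(yaw) Ry(pitch) Rx(roll)).
In Python, from cell import env, optics gives the robot as it stands.
- The arm moves only by the tool step_arm, never from a script. Its argument "moves" is a list of rows, each an object of numbers: "tx", "ty", "tz": the shift along the tool's x, y, z in mm; "roll": the turn about the tool's z in rad. In form: [{"tx": .., "ty": .., "tz": .., "roll": ..}, ...]. A call has 1 to 12 rows; each row is the pose to reach, as a shift and turn from the pose commanded when the call began, along the tool's axes at that moment; what a row does not reach only later rows make up. A row lasts 1/12 s, in which the tool goes at most 41.7 mm and 7.16 degrees, less where a joint would pass 70% of its speed; a pose out of reach is approached as far as the arm can. A call with a gripper value outside its range is refused whole. "grip" is the finger opening in mm, from 0 to 95.1, set as the call begins (left out, the last holds). The fingers move at their own pace and stop on an object; the grip force is fixed at half the most. Time passes only in rows, so rows that repeat a pose let the fingers close. It gives the time, the measured TCP pose, the force, the opening and the grip force at its end, in the units of the state.
- env.state(): the state, without advancing time (a new reading comes with each control period).
- optics.read_camera(name): name is "scene" or "top" or "wrist"; returns a dict with "pixels" (420x560x3 uint8, blue, green, red), "mtx" (3x3 intrinsics, pixels), "view" (4x4, takes a point from world to camera coordinates). Camera axes: x right, y down, z forward; pixel columns grow to the right and rows downward; lengths in mm; the calibration is good to about 2 mm. The wrist camera is an equidistant fisheye: a pixel r from the principal point sees the ray r / f radians off the axis. A picture is of the moment at which its call begins. There is no depth.
- env.job_done(): hands the job in; it is judged then, once.
The state is a dict: "t": time; "joints": joint angles; "qvel": joint speeds; "tau": joint torques, N m; "eef_pos": TCP position; "tcp_rot": TCP orientation; "ft_force": force on the tool from outside, world axes, zero at the start; "moment": the same for the moment, N m; "opening": opening from 0.0 (shut) to 1.0 (fully open); "grip_force": force on a finger pad.
Only numpy, scipy, OpenCV 4.12 (cv2) and the standard library are available. Lean on these libraries where they do the work, as an engineer would, in place of code of your own. Each camera call takes 0.05 s, during which the arm holds its last target. There are 200 camera calls.

## Task

Queue the two turned shafts for gauging: first lay the steel shaft on the sloped cradle marked with one dot and let go of it, then the brass shaft on the cradle marked with two dots. Each must rest down in both V-notches with its collar at the raised end, just outside the tall V (no more than 15 mm from it) and not riding on it. Set them down gently, without dropping them, and leave the other things on the bench where they are.

Things in the scene. Friction and masses are not known exactly. Their poses are not given: they have to be found in the camera images.
- cradle1: fixed sloped cradle, marked with one dot (black, 16 mm, in a row on a white card at x = -102 mm). Green base plate 200 x 64 x 12 mm with two steel V-notch blocks 54 mm wide: a low V (-x end) and a tall V (+x end, nearest the robot); open between them down to the plate. Origin on the bench below the midpoint of the Vs; x from low to tall V, y across, z up (frame level).
- cradle1_seat (a point): point midway between the two Vs, 75 mm above the cradle's origin, on the axis of a seated shaft. That axis lies in the cradle's y = 0 plane and rises 12 degrees towards +x. Each V is 10 mm thick, centred 50 mm along the axis either side of this point, 40 mm wide at the mouth; its arms end 4 mm above the axis.
- cradle1_tall (a point): point on a seated shaft's axis in the middle of the tall V's thickness: 49 mm along the cradle's x, 85 mm above the bench
- cradle2: fixed sloped cradle, marked with two dots (black, 16 mm, in a row on a white card at x = -102 mm). Green base plate 200 x 64 x 12 mm with two steel V-notch blocks 54 mm wide: a low V (-x end) and a tall V (+x end, nearest the robot); open between them down to the plate. Origin on the bench below the midpoint of the Vs; x from low to tall V, y across, z up (frame level).
- cradle2_seat (a point): point midway between the two Vs, 75 mm above the cradle's origin, on the axis of a seated shaft. That axis lies in the cradle's y = 0 plane and rises 12 degrees towards +x. Each V is 10 mm thick, centred 50 mm along the axis either side of this point, 40 mm wide at the mouth; its arms end 4 mm above the axis.
- cradle2_tall (a point): point on a seated shaft's axis in the middle of the tall V's thickness: 49 mm along the cradle's x, 85 mm above the bench
- cradle3: fixed sloped cradle, marked with three dots (black, 16 mm, in a row on a white card at x = -102 mm). Green base plate 200 x 64 x 12 mm with two steel V-notch blocks 54 mm wide: a low V (-x end) and a tall V (+x end, nearest the robot); open between them down to the plate. Origin on the bench below the midpoint of the Vs; x from low to tall V, y across, z up (frame level). Not used.
- steel_shaft: grey steel turned shaft: bar 22 mm in diameter, 190 mm long, with one collar 38 mm in diameter, 14 mm thick near one end; 0.65 kg +-20 %. Starts level in either wooden carrier, axis 48 mm above the bench. Origin on the axis, 4 mm from the centre of mass, midway between the carrier's Vs: grip here across the bar from above. x towards the collar: bar from -100 to +90 mm, collar from +62 to +76 mm.
- steel_shaft_collar (a point): point on the steel shaft's axis at the collar's inner face (x = +62 mm on the shaft)
- steel_shaft_tail (a point): centre of the steel shaft's plain end face, the end without the collar (x = -100 mm on the shaft)
- brass_shaft: yellow brass turned shaft: bar 22 mm in diameter, 190 mm long, with one collar 38 mm in diameter, 14 mm thick near one end; 0.70 kg +-20 %. Starts level in either wooden carrier, axis 48 mm above the bench. Origin on the axis, 4 mm from the centre of mass, midway between the carrier's Vs: grip here across the bar from above. x towards the collar: bar from -100 to +90 mm, collar from +62 to +76 mm.
- brass_shaft_collar (a point): point on the brass shaft's axis at the collar's inner face (x = +62 mm on the shaft)
- brass_shaft_tail (a point): centre of the brass shaft's plain end face, the end without the collar (x = -100 mm on the shaft)
- tray_a: fixed light-wood carrier in which a shaft starts: base 120 x 70 x 10 mm with two level wooden Vs, 12 mm thick, at x = -45 and +45 mm, tops 52 mm above the bench. Origin on the bench under its centre, x along the shaft.
- tray_b: fixed light-wood carrier in which a shaft starts: base 120 x 70 x 10 mm with two level wooden Vs, 12 mm thick, at x = -45 and +45 mm, tops 52 mm above the bench. Origin on the bench under its centre, x along the shaft.
- insert_box: bystander: blue box with white lid, 62 x 102 x 40 mm, origin under its centre
- turned_ring: bystander: steel ring 90 mm in diameter, 45 mm high, origin under its centre
- oil_bottle: bystander: yellow bottle with red cap, 60 mm in diameter, 150 mm high, origin under its centre
- wrench: bystander: steel wrench about 180 mm long lying flat, origin under its middle
There are look-alikes about, which are no part of the job. There is more than one size of the steel_shaft; the job needs the smaller.

How it is judged (in metres and radians):
On the way, in this order (a step that is already met when the one before it is completed fails the run):
1. the steel shaft lies in both Vs of the one-dot cradle, collar just outside the tall V, released and at rest (x of steel_shaft_collar in the frame of cradle1 between 0.052 and 0.071 m and y of steel_shaft_collar in the frame of cradle1 between -0.005 and 0.005 m and z of steel_shaft_collar in the frame of cradle1 between 0.082 and 0.094 m and y of steel_shaft_tail in the frame of cradle1 between -0.005 and 0.005 m and z of steel_shaft_tail in the frame of cradle1 between 0.048 and 0.06 m and linear speed of steel_shaft below 0.02 m/s and contact force between the fingers and steel_shaft below 0.3 N), for 0.2 s.
2. the brass shaft lies likewise in the two-dot cradle, released and at rest (x of brass_shaft_collar in the frame of cradle2 between 0.052 and 0.071 m and y of brass_shaft_collar in the frame of cradle2 between -0.005 and 0.005 m and z of brass_shaft_collar in the frame of cradle2 between 0.082 and 0.094 m and y of brass_shaft_tail in the frame of cradle2 between -0.005 and 0.005 m and z of brass_shaft_tail in the frame of cradle2 between 0.048 and 0.06 m and linear speed of brass_shaft below 0.02 m/s and contact force between the fingers and brass_shaft below 0.3 N), for 0.2 s.
At the end, for the whole second after the job is handed in: Steel shaft in cradle 1, brass in cradle 2, released, under 20 mm/s: each axis within 5 mm of the cradle's centre plane and about 6 mm of seated height at collar and tail; collar's inner face at cradle x 52 to 71 mm (0 to 15 mm beyond the tall V) (all of step 1 and all of step 2); the robot touches nothing.
It fails at once if a bystander (box, ring, bottle or wrench) is moved more than 20 mm (distance of any of insert_box, turned_ring, oil_bottle, wrench from where it was at the start of the episode above 0.02 m).
It fails at once if a shaft is dropped or slammed into its cradle: faster than 0.3 m/s within 25 mm of its seat (a free fall of about 8 mm) ((distance between steel_shaft and cradle1_seat below 0.025 m and linear speed of steel_shaft above 0.3 m/s) or (distance between brass_shaft and cradle2_seat below 0.025 m and linear speed of brass_shaft above 0.3 m/s)).
It also fails if it takes over 64 s, if anything falls off the work surface, if the arm or the gripper's body presses on something with over 40 N, if the wrist force passes 120 N, or if a joint passes its speed limit or range.

## Working session

There is one attempt and no reset: what is moved stays moved. The work goes in short steps, Python scripts to look and compute and a tool call to move; the robot and the scene stay as the last step left them, time stands still between calls to the robot, and variables do not carry over. Pictures are saved under pics/ and viewed, at most 11 in all, crops included, and the job is handed in when it is done.

Besides the shell and the picture viewer there is one more tool, called as name([rows], argument=value, ...), one row to a line, values as JSON. step_arm: Moves the arm, as the interface text tells. Its arguments: {"type":"object","properties":{"moves":{"type":"array"},"grip":{"type":"number"}},"required":["moves"]}

```bash
mkdir -p pics; ls; python3 - <<'E'
from cell import env, optics
import cv2
print(env.state(), env.grip_depth)
for n in("scene","top"):
    c=optics.read_camera(n); cv2.imwrite(f"pics/{n}0.png",c["pixels"]); print(c["mtx"],c["view"])
E
```

```text
pics
{'t': 0.0, 'joints': array([-1.30262445e+00,  4.91548358e-01,  1.55948051e+00,  1.32576776e-05,
        1.09166861e+00, -1.05566344e-01]), 'qvel': array([ 2.83913415e-06, -1.12924740e-03,  9.02562938e-04, -1.39613719e-04,
       -3.73515481e-04, -2.48597005e-04]), 'tau': array([-2.44051280e-04, -6.12645292e+01, -2.58180857e+01,  6.92697521e-02,
        4.82410484e-02, -1.24966509e-04]), 'eef_pos': array([ 228.16322683, -581.59524939,  214.0580055 ]), 'tcp_rot': array([-3.14049521e+00, -1.28108788e-04,  3.73732030e-01]), 'ft_force': array([-0.05040046, -0.36907026, -0.59842853]), 'moment': array([ 0.0531362 , -0.01249855, -0.00244661]), 'grip_force': 0.0, 'opening': 0.9989677035815364} -18.8
[[504.62820613   0.         279.5078364 ]
 [  0.         504.62820613 212.72224452]
 [  0.           0.           1.        ]] [[ 6.73117509e-01  7.39508949e-01  6.27165193e-03 -3.71354654e+02]
 [ 5.73027662e-01 -5.16184079e-01 -6.36547952e-01 -2.14320180e+02]
 [-4.67495580e-01  4.32065402e-01 -7.71211625e-01  1.42174284e+03]
 [ 0.00000000e+00  0.00000000e+00  0.00000000e+00  1.00000000e+00]]
[[517.03497778   0.         279.1534001 ]
 [  0.         517.03497778 207.60519885]
 [  0.           0.           1.        ]] [[-2.24841933e-03 -9.99938983e-01 -1.08155118e-02  3.45943915e+01]
 [-9.83649847e-01  4.15917423e-03 -1.80043548e-01  5.04775815e+02]
 [ 1.80077546e-01  1.02338632e-02 -9.83599179e-01  1.46479613e+03]
 [ 0.00000000e+00  0.00000000e+00  0.00000000e+00  1.00000000e+00]]
```

View pics/scene0.png

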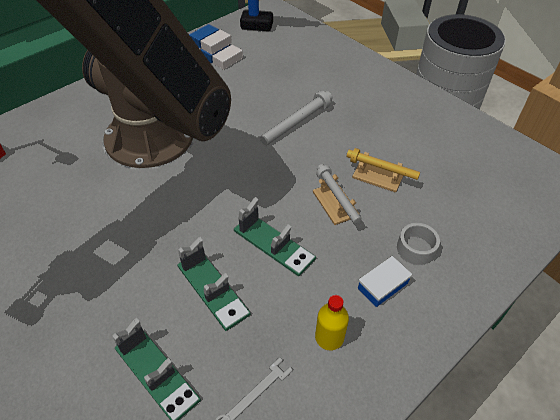

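View pics/top0.png

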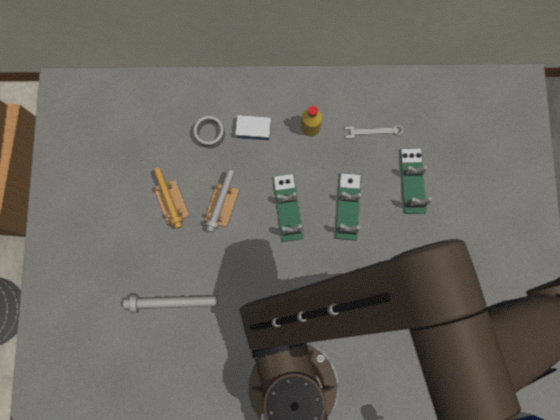

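The scene shows cradle 1 at top-view pixel (348,207), cradle 2 at (288,207) and cradle 3 at (413,182). The small steel shaft is at (220,200) with its collar at (212,225), and brass is at (168,200) with its collar at (177,223). The long steel look-alike lies at (170,302).

```bash
cat > h.py <<'E'
import numpy as np, cv2
from cell import env, optics
def ray(c,uv,z,fish=False):
    """pixels -> world points on plane z"""
    uv=np.atleast_2d(np.asarray(uv,float)); K=c["mtx"]; V=c["view"]
    d=np.c_[(uv[:,0]-K[0,2])/K[0,0],(uv[:,1]-K[1,2])/K[1,1]]
    if fish:
        r=np.linalg.norm(d,axis=1)+1e-12
        d3=np.c_[d*(np.sin(r)/r)[:,None],np.cos(r)]
    else: d3=np.c_[d,np.ones(len(d))]
    R=V[:3,:3]; o=-R.T@V[:3,3]; w=d3@R
    return o+w*((z-o[2])/w[:,2])[:,None]
def proj(c,P,fish=False):
    P=np.atleast_2d(P); q=P@c["view"][:3,:3].T+c["view"][:3,3]; K=c["mtx"]
    if fish:
        n=np.linalg.norm(q[:,:2],axis=1)+1e-12; q=np.c_[q[:,:2]/n[:,None]*np.arctan2(n,q[:,2])[:,None],np.ones(len(q))]
    q=q/q[:,2:]
    return (q@K.T)[:,:2]
E
python3 - <<'E'
from h import *
np.set_printoptions(precision=1,suppress=True)
for n in("top","scene"):
    c=optics.read_camera(n); hsv=cv2.cvtColor(c["pixels"],cv2.COLOR_BGR2HSV)
    m=cv2.inRange(hsv,(50,80,30),(90,255,255)); m=cv2.morphologyEx(m,cv2.MORPH_CLOSE,np.ones((9,9)))
    w=cv2.inRange(hsv,(0,0,200),(180,40,255))
    cs=[k for k in cv2.findContours(m,0,2)[0] if 600<cv2.contourArea(k)<9000]
    for k in cs:
        p=ray(c,k[:,0],12)[:,:2].astype(np.float32)
        print(n,k[:,0].mean(0),"green",cv2.minAreaRect(p))
    g=cv2.findContours(w,0,2)[0]
    for k in g:
        if cv2.contourArea(k)>60: print(n,"white",k[:,0].mean(0),cv2.minAreaRect(ray(c,k[:,0],12)[:,:2].astype(np.float32)))
c=optics.read_camera("top")
for nm,uv,z in(("st collar",(212,225),48),("st tail",(230,172),48),("br collar",(177,223),48),("br tail",(157,171),48),("bottle",(312,120),0),("c1V",(348,230),85),("c1 lowV",(348,197),65)):print(nm,ray(c,uv,z))
E
```

```text
top [289.6 215.2] green ((490.9855041503906, 5.455745697021484), (150.8600616455078, 59.3749885559082), 7.967685222625732)
top [349.6 213.7] green ((492.82635498046875, -169.83807373046875), (59.742271423339844, 151.04200744628906), 85.00569152832031)
top [415.2 185.1] green ((571.3422241210938, -368.6223449707031), (150.7273406982422, 60.32563400268555), 0.0656619444489479)
scene [154.8 373.6] green ((600.6356201171875, -366.3999938964844), (206.9310760498047, 66.9819107055664), 0.8887971639633179)
scene [217.8 297.2] green ((520.8753662109375, -169.25234985351562), (64.5570068359375, 203.11813354492188), 84.57844543457031)
scene [273.3 244.9] green ((519.5347290039062, 10.117488861083984), (201.6688690185547, 67.19721221923828), 7.606193542480469)
scene [204.7  17.7] green ((-407.3015441894531, 498.6960754394531), (314.311279296875, 213.73809814453125), 48.37796401977539)
scene [49.3 81.8] green ((-621.605224609375, -11.05963134765625), (268.7160339355469, 693.1461791992188), 67.06498718261719)
st collar [[454.  228.1  48. ]]
st tail [[612.2 178.1  48. ]]
br collar [[460.3 330.2  48. ]]
br tail [[616.4 394.8  48. ]]
bottle [[789.6 -69.2   0. ]]
c1V [[ 432.7 -161.4   85. ]]
c1 lowV [[ 531.7 -166.4   65. ]]
```

```bash
cat >> h.py <<'E'
def go(x,y,z,yaw):
    """shift in tool axes and roll from the measured pose"""
    s=env.state(); p=s["eef_pos"]; a=s["tcp_rot"][2]
    R=cv2.Rodrigues(np.array([0,0,a]))[0]@np.diag([1.,-1,-1])
    t=R.T@(np.array([x,y,z])-p); r=a-yaw
    print("t",round(s["t"],2),"tx ty tz",t.round(1),"roll",round((r+np.pi/2)%np.pi-np.pi/2,4))
E
python3 -c "
from h import *
go(450,-80,300,0)"
```

```text
t 0.25 tx ty tz [ 389.7 -386.1  -85.6] roll 0.3738
```

step_arm([
  {"tx":0,"ty":0,"tz":-40,"roll":0},
  {"tx":390,"ty":-386,"tz":-86,"roll":0.374},
  {"tx":390,"ty":-386,"tz":-86,"roll":0.374},
  {"tx":390,"ty":-386,"tz":-86,"roll":0.374},
  {"tx":390,"ty":-386,"tz":-86,"roll":0.374},
  {"tx":390,"ty":-386,"tz":-86,"roll":0.374},
  {"tx":390,"ty":-386,"tz":-86,"roll":0.374},
  {"tx":390,"ty":-386,"tz":-86,"roll":0.374},
  {"tx":390,"ty":-386,"tz":-86,"roll":0.374},
  {"tx":390,"ty":-386,"tz":-86,"roll":0.374},
  {"tx":390,"ty":-386,"tz":-86,"roll":0.374},
  {"tx":390,"ty":-386,"tz":-86,"roll":0.374},
])

```text
t: 1.25
eef_pos: [413.4, -162.2, 293.3]
tcp_rot: [3.141, -0.0, -0.0]
ft_force: [0.4, -0.5, 0.2]
opening: 1.0
grip_force: 0.0
```

step_arm([
  {"tx":0,"ty":0,"tz":0,"roll":0},
  {"tx":0,"ty":0,"tz":0,"roll":0},
])

```text
t: 1.42
eef_pos: [413.7, -162.4, 293.2]
tcp_rot: [3.141, -0.0, 0.004]
ft_force: [0.1, 0.3, -0.1]
opening: 0.998
grip_force: 0.0
```

```bash
python3 -c "
from h import *
go(450,-80,300,0)"
```

```text
t 1.42 tx ty tz [ 36.6 -82.3  -6.8] roll 0.0043
```

step_arm([
  {"tx":36,"ty":-82,"tz":-7,"roll":0.004},
  {"tx":36,"ty":-82,"tz":-7,"roll":0.004},
  {"tx":36,"ty":-82,"tz":-7,"roll":0.004},
  {"tx":36,"ty":-82,"tz":-7,"roll":0.004},
  {"tx":36,"ty":-82,"tz":-7,"roll":0.004},
])

```text
t: 1.83
eef_pos: [448.8, -83.2, 299.6]
tcp_rot: [3.141, 0.001, -0.004]
ft_force: [-0.8, 0.6, -0.4]
opening: 1.002
grip_force: 0.0
```

```bash
python3 - <<'E'
from h import *
np.set_printoptions(precision=2,suppress=True)
c=optics.read_camera("wrist"); cv2.imwrite("pics/w1.png",c["pixels"]); print(c["mtx"],c["view"],env.state()["eef_pos"])
np.savez("w1.npz",**c)
E
```

```text
[[325.19   0.   278.73]
 [  0.   325.19 205.65]
 [  0.     0.     1.  ]] [[ -0.    -1.    -0.   -80.85]
 [ -0.97   0.     0.26 382.58]
 [ -0.26   0.    -0.97 587.68]
 [  0.     0.     0.     1.  ]] [448.71 -83.56 299.62]
```

View pics/w1.png

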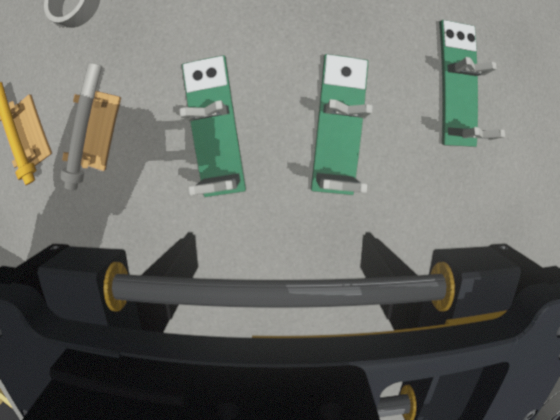

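The wrist view shows cradle 2 at (215,125) and cradle 1 at (342,125), with dots at (204,73) and (346,71). The steel shaft runs from its tail at (95,68) to its collar at (72,180). The brass shaft is at (15,135).

```bash
python3 - <<'E'
from h import *
np.set_printoptions(precision=1,suppress=True)
c=dict(np.load("w1.npz")); im=c["pixels"]; hsv=cv2.cvtColor(im,cv2.COLOR_BGR2HSV)
m=cv2.inRange(hsv,(50,80,30),(90,255,255)); w=cv2.inRange(hsv,(0,0,215),(180,30,255))
w[:15]=0;w[110:]=0
u=cv2.morphologyEx(m|w,cv2.MORPH_CLOSE,np.ones((7,7))); u[235:]=0
for k in cv2.findContours(u,0,2)[0]:
    if cv2.contourArea(k)<1500: continue
    h=cv2.convexHull(k)
    r=cv2.minAreaRect(ray(c,h[:,0],12,True)[:,:2].astype(np.float32)); 
    mm=np.zeros(u.shape,np.uint8); cv2.drawContours(mm,[h],-1,255,-1)
    b=cv2.inRange(hsv,(0,0,0),(180,255,60))&mm; b[110:]=0
    d=[cv2.moments(x) for x in cv2.findContours(b,0,2)[0] if cv2.contourArea(x)>30]
    d=[(x["m10"]/x["m00"],x["m01"]/x["m00"]) for x in d]
    print(h[:,0].mean(0),r,"dots",ray(c,np.mean(d,0),12,True)[0] if d else None,len(d))
    q=cv2.boxPoints(r); print(q)
# pixel samples
for p in((85,110),(70,160),(95,68),(72,180),(110,110),(15,130),(30,135),(150,200),(27,170)): print(p,im[p[1],p[0]],hsv[p[1],p[0]])
z=cv2.resize(im[40:205,0:260],None,fx=3,fy=3,interpolation=2); cv2.imwrite("pics/z1.png",z)
E
```

```text
[214.6 127. ] ((514.3878173828125, 9.862258911132812), (194.5009307861328, 62.1202507019043), 7.8158650398254395) dots None 0
[[413.8  27.4]
 [422.3 -34.1]
 [615.   -7.7]
 [606.5  53.9]]
[343.6 127. ] ((515.967529296875, -169.0504913330078), (61.696144104003906, 194.38673400878906), 84.72473907470703) dots None 0
[[ 416.3 -190.8]
 [ 609.9 -208.7]
 [ 615.6 -147.3]
 [ 422.  -129.4]]
[461.3  76.6] ((593.12060546875, -364.1123962402344), (194.40113830566406, 62.10332107543945), 1.5622981786727905) dots None 0
[[ 495.1 -335.7]
 [ 496.8 -397.8]
 [ 691.1 -392.5]
 [ 689.4 -330.4]]
(85, 110) [113 117 117] [ 30   9 117]
(70, 160) [136 141 141] [ 30   9 141]
(95, 68) [186 191 191] [ 30   7 191]
(72, 180) [120 124 124] [ 30   8 124]
(110, 110) [ 84 126 156] [ 18 118 156]
(15, 130) [ 38 101 131] [ 20 181 131]
(30, 135) [113 168 202] [ 19 112 202]
(150, 200) [153 157 158] [ 24   8 158]
(27, 170) [ 59 158 195] [ 22 178 195]
```

View pics/z1.png

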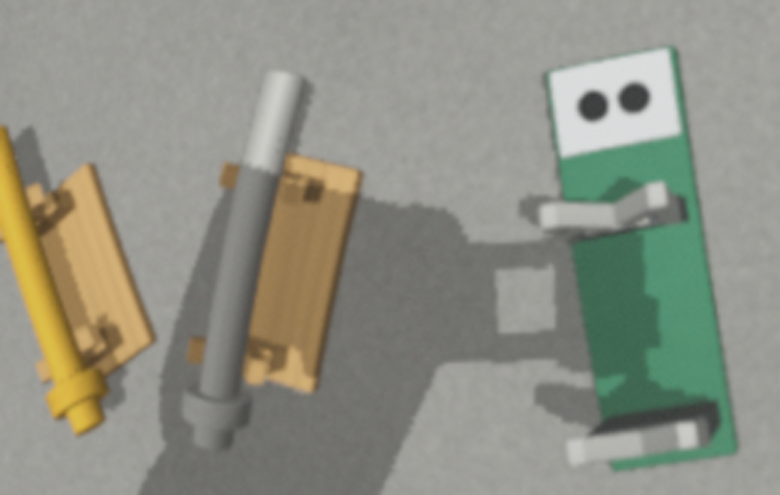

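```bash
python3 - <<'E'
from h import *
np.set_printoptions(precision=1,suppress=True)
c=dict(np.load("w1.npz")); hsv=cv2.cvtColor(c["pixels"],cv2.COLOR_BGR2HSV)
b=cv2.inRange(hsv,(0,0,0),(180,255,110)); out={}
for n,(x0,x1),cen,a in((1,(335,357),(516,-169),-5.3),(2,(190,220),(514.4,9.9),7.8)):
    s=b[60:86,x0:x1]; ks=[cv2.moments(k) for k in cv2.findContours(s,0,2)[0] if 20<cv2.contourArea(k)<200]
    d=np.mean([(m["m10"]/m["m00"]+x0,m["m01"]/m["m00"]+60) for m in ks],0)
    D=ray(c,d,12,True)[0,:2]; ax=np.array([np.cos(np.radians(a)),np.sin(np.radians(a))]) 
    t=(D-cen)@ax; lat=(D-cen)@[-ax[1],ax[0]]
    O=np.array(cen)+ax*(t-102)
    print(n,len(ks),d,"dot",D,"from plate centre",t,lat,"origin",O)
    # tall V and low V predicted pixel positions on axis/arms
    for xs in(49,-49):
        for ys in(-20,0,20):
            z=75+xs*np.tan(np.radians(12))+(4 if ys else -14)
            print(xs,ys,proj(c,[*(O-ax*xs+np.array([ax[1],-ax[0]])*ys),z],True)[0])
for nm,p in(("tail",(95,65)),("collarface",(74,171)),("tip",(71,187)),("brcollar",(25,163))): print(nm,ray(c,p,48,True))
go(520,205,230,-0.3)
E
```

```text
1 1 [345.8  71.1] dot [ 593.5 -177.4] from plate centre 77.95561336917721 -1.212621658079068 origin [ 492.1 -166.8]
49 -20 [328.4 184.9]
49 0 [341.8 183.5]
49 20 [360.4 188. ]
-49 -20 [334.4 103.8]
-49 0 [347.2 106.5]
-49 20 [365.7 108.1]
2 2 [204.1  73.6] dot [591.5  21.4] from plate centre 77.91206398259395 0.9215744340365948 origin [490.5   6.6]
49 -20 [194.6 190.4]
49 0 [213.1 185.1]
49 20 [226.2 185.7]
-49 -20 [185.4 111.3]
-49 0 [203.9 108.7]
-49 20 [216.2 105.3]
tail [[617. 178.  48.]]
collarface [[463.9 225.7  48. ]]
tip [[439.5 235.5  48. ]]
brcollar [[482.7 333.1  48. ]]
t 1.88 tx ty tz [  69.8 -288.9   69.6] roll 0.2948
```

```bash
python3 - <<'E'
from h import *
np.set_printoptions(precision=1,suppress=True)
for n,roi in(("top",(272,170,365,190)),("scene",(215,245,320,325))):
    c=optics.read_camera(n); hsv=cv2.cvtColor(c["pixels"],cv2.COLOR_BGR2HSV)
    x0,y0,x1,y1=roi
    w=cv2.inRange(hsv,(0,0,150),(180,40,255))
    for k in cv2.findContours(w[y0:y1,x0:x1],0,2,offset=(x0,y0))[0]:
        if cv2.contourArea(k)<80: continue
        r=cv2.minAreaRect(ray(c,k[:,0],12)[:,:2].astype(np.float32)); print(n,"card",np.array(r[0]),np.array(r[1]),r[2])
        x,y,ww,hh=cv2.boundingRect(k); g=c["pixels"][y:y+hh,x:x+ww,1].astype(float)
        mm=np.zeros(w.shape,np.uint8); cv2.drawContours(mm,[cv2.convexHull(k)],-1,255,-1); mm=cv2.erode(mm,np.ones((3,3)))[y:y+hh,x:x+ww]>0
        wt=np.where(mm,np.clip(170-g,0,None),0); Y,X=np.mgrid[y:y+hh,x:x+ww]
        print("   dots",ray(c,((wt*X).sum()/wt.sum(),(wt*Y).sum()/wt.sum()),12))
E
```

```text
top card [590.7  18.4] [41.6 57.7] 8.0771484375
   dots [[590.9  18.6  12. ]]
scene card [ 594.2 -175. ] [58.  42.2] 84.7890396118164
   dots [[ 593.9 -174.8   12. ]]
scene card [593.   23.7] [41.  58.1] 7.919589996337891
   dots [[592.1  24.   12. ]]
```

step_arm([
  {"tx":60,"ty":-289,"tz":50,"roll":0.295},
  {"tx":60,"ty":-289,"tz":50,"roll":0.295},
  {"tx":60,"ty":-289,"tz":50,"roll":0.295},
  {"tx":60,"ty":-289,"tz":50,"roll":0.295},
  {"tx":60,"ty":-289,"tz":50,"roll":0.295},
  {"tx":60,"ty":-289,"tz":50,"roll":0.295},
  {"tx":60,"ty":-289,"tz":50,"roll":0.295},
  {"tx":60,"ty":-289,"tz":50,"roll":0.295},
  {"tx":60,"ty":-289,"tz":50,"roll":0.295},
  {"tx":60,"ty":-289,"tz":50,"roll":0.295},
  {"tx":60,"ty":-289,"tz":50,"roll":0.295},
  {"tx":60,"ty":-289,"tz":50,"roll":0.295},
], grip=60)

```text
t: 2.98
eef_pos: [510.6, 205.0, 250.2]
tcp_rot: [3.142, -0.0, -0.301]
ft_force: [-0.3, -0.0, 0.4]
opening: 0.632
grip_force: 0.0
```

```bash
python3 - <<'E'
from h import *
np.set_printoptions(precision=2,suppress=True)
c=optics.read_camera("wrist"); np.savez("w2.npz",**c); print(env.state()["eef_pos"])
cv2.imwrite("pics/w2.png",c["pixels"])
E
```

```text
[510.55 205.09 250.29]
```

View pics/w2.png

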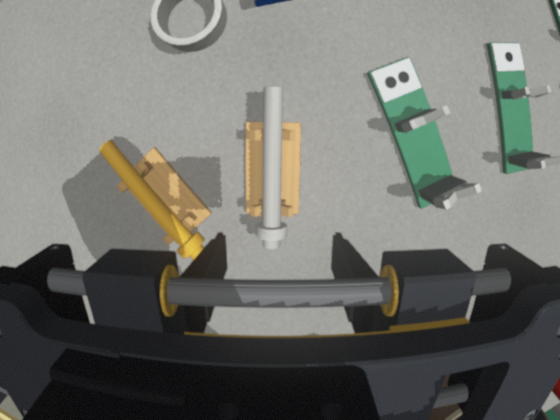

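The steel shaft is seen from its tail at (273,87) to the collar's inner edge at about (272,222). Brass runs from its tail at (107,148) to its collar at (190,243).

```bash
python3 - <<'E'
from h import *
np.set_printoptions(precision=1,suppress=True)
c=dict(np.load("w2.npz")); im=c["pixels"]; hsv=cv2.cvtColor(im,cv2.COLOR_BGR2HSV)
print("col v profile", [(v,im[v,272].tolist()[1]) for v in list(range(82,94))+list(range(210,252))])
L=[]
for v in (100,115,150,180,195):
    s=hsv[v,255:292,1]; print(v,s.tolist()) if v==150 else 0
for v in range(130,206,3):
    u=np.where(hsv[v,258:290,1]<60)[0]+258
    L.append((u.mean(),v)); 
P=ray(c,L,48,True)[:,:2]
vx,vy,x0,y0=cv2.fitLine(P.astype(np.float32),cv2.DIST_HUBER,0,.01,.01).ravel(); print("line",np.degrees(np.arctan2(vy,vx)),x0,y0,[round(l[0],1) for l in L[::5]])
for nm,p,z in(("tail",(273.5,87),55),("tailtop",(273.5,87),59),("collar top inner",(272,222),67)): print(nm,ray(c,p,z,True)[0])
# tray base rect
m=cv2.inRange(hsv,(8,60,90),(28,255,255)); m[:, :235]=0; m[:,310:]=0; m[240:]=0
k=np.vstack(cv2.findContours(m,0,2)[0]); print("tray at z10",cv2.minAreaRect(ray(c,k[:,0],10,True)[:,:2].astype(np.float32)))
E
```

```text
col v profile [(82, 161), (83, 161), (84, 161), (85, 163), (86, 172), (87, 192), (88, 198), (89, 199), (90, 199), (91, 199), (92, 199), (93, 199), (210, 201), (211, 200), (212, 200), (213, 200), (214, 201), (215, 200), (216, 201), (217, 200), (218, 201), (219, 200), (220, 200), (221, 201), (222, 200), (223, 199), (224, 200), (225, 200), (226, 194), (227, 172), (228, 137), (229, 147), (230, 191), (231, 203), (232, 205), (233, 204), (234, 204), (235, 202), (236, 203), (237, 204), (238, 205), (239, 206), (240, 204), (241, 200), (242, 198), (243, 197), (244, 197), (245, 197), (246, 198), (247, 197), (248, 193), (249, 178), (250, 168), (251, 166)]
150 [110, 107, 106, 104, 108, 107, 103, 80, 34, 14, 10, 9, 7, 10, 9, 8, 8, 8, 6, 8, 8, 9, 8, 9, 10, 15, 47, 90, 102, 103, 102, 103, 101, 102, 103, 104, 103]
line -18.02049 539.3529 204.61649 [np.float64(272.0), np.float64(272.0), np.float64(272.0), np.float64(271.5), np.float64(271.5), np.float64(271.5)]
tail [617.5 178.   55. ]
tailtop [617.1 178.1  59. ]
collar top inner [473.5 224.7  67. ]
tray at z10 ((522.6057739257812, 210.11883544921875), (69.95582580566406, 123.3929214477539), 71.7222671508789)
```

```bash
python3 -c "
from h import *
go(522.3,209.8,29.5,-0.316)"
```

```text
t 3.03 tx ty tz [  9.8  -8.  220.8] roll 0.0149
```

step_arm([
  {"tx":9.8,"ty":-8,"tz":40,"roll":0.015},
  {"tx":9.8,"ty":-8,"tz":80,"roll":0.015},
  {"tx":9.8,"ty":-8,"tz":120,"roll":0.015},
  {"tx":9.8,"ty":-8,"tz":150,"roll":0.015},
  {"tx":9.8,"ty":-8,"tz":175,"roll":0.015},
  {"tx":9.8,"ty":-8,"tz":195,"roll":0.015},
  {"tx":9.8,"ty":-8,"tz":205,"roll":0.015},
  {"tx":9.8,"ty":-8,"tz":215,"roll":0.015},
  {"tx":9.8,"ty":-8,"tz":220.8,"roll":0.015},
  {"tx":9.8,"ty":-8,"tz":220.8,"roll":0.015},
])

```text
t: 3.87
eef_pos: [522.2, 211.0, 28.9]
tcp_rot: [3.141, 0.0, -0.315]
ft_force: [-0.1, 0.8, 0.2]
opening: 0.63
grip_force: 0.0
```

step_arm([
  {"tx":0,"ty":0,"tz":0,"roll":0},
  {"tx":0,"ty":0,"tz":0,"roll":0},
  {"tx":0,"ty":0,"tz":0,"roll":0},
  {"tx":0,"ty":0,"tz":0,"roll":0},
  {"tx":0,"ty":0,"tz":0,"roll":0},
  {"tx":0,"ty":0,"tz":0,"roll":0},
  {"tx":0,"ty":0,"tz":0,"roll":0},
  {"tx":0,"ty":0,"tz":0,"roll":0},
], grip=10)

```text
t: 4.53
eef_pos: [521.7, 210.3, 29.3]
tcp_rot: [3.14, 0.001, -0.314]
ft_force: [-1.9, -8.6, 3.8]
opening: 0.226
grip_force: 30.0
```

step_arm([
  {"tx":0,"ty":0,"tz":-10,"roll":0},
  {"tx":0,"ty":0,"tz":-25,"roll":0},
  {"tx":0,"ty":0,"tz":-50,"roll":0},
  {"tx":0,"ty":0,"tz":-80,"roll":0},
  {"tx":0,"ty":0,"tz":-110,"roll":0},
  {"tx":0,"ty":0,"tz":-140,"roll":0},
  {"tx":0,"ty":0,"tz":-150,"roll":0},
  {"tx":0,"ty":0,"tz":-150,"roll":0},
])

```text
t: 5.2
eef_pos: [522.7, 211.6, 181.2]
tcp_rot: [-3.139, -0.003, -0.314]
ft_force: [-0.4, -0.1, -5.3]
opening: 0.226
grip_force: 30.0
```

```bash
python3 - <<'E'
from h import *
c=optics.read_camera("wrist"); np.savez("w3.npz",**c); s=env.state(); print(s["opening"],s["ft_force"],s["moment"])
cv2.imwrite("pics/w3.png",c["pixels"])
a=-5.25*np.pi/180; s_=np.array([492.1,-166.9])-3*np.array([np.cos(a),np.sin(a)]); print(s_)
go(*s_,150,a)
E
```

```text
0.22506497796260583 [ 1.63480040e-01  2.06796429e-03 -6.38089188e+00] [-0.01182664 -0.03104686 -0.00963485]
[ 489.11258522 -166.62549514]
t 5.25 tx ty tz [ 85.6 369.6  29.1] roll -0.2225
```

View pics/w3.png

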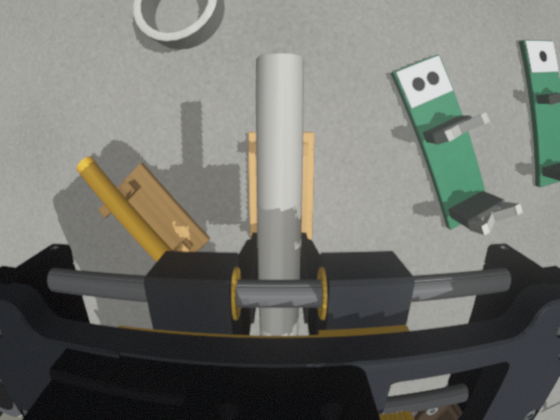

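The held shaft is level, with its tail end at about (280,56).

step_arm([
  {"tx":8,"ty":37,"tz":0,"roll":-0.022},
  {"tx":17,"ty":74,"tz":0,"roll":-0.045},
  {"tx":26,"ty":111,"tz":0,"roll":-0.067},
  {"tx":34,"ty":148,"tz":0,"roll":-0.09},
  {"tx":43,"ty":185,"tz":0,"roll":-0.11},
  {"tx":51,"ty":222,"tz":0,"roll":-0.134},
  {"tx":60,"ty":259,"tz":0,"roll":-0.156},
  {"tx":68,"ty":296,"tz":0,"roll":-0.178},
  {"tx":77,"ty":333,"tz":0,"roll":-0.2},
  {"tx":83,"ty":358,"tz":0,"roll":-0.215},
  {"tx":85.6,"ty":369.6,"tz":0,"roll":-0.2225},
  {"tx":85.6,"ty":369.6,"tz":0,"roll":-0.2225},
])

```text
t: 6.25
eef_pos: [488.2, -168.8, 176.7]
tcp_rot: [-3.141, 0.003, -0.094]
ft_force: [-0.4, 0.1, -5.9]
opening: 0.226
grip_force: 30.0
```

step_arm([
  {"tx":0,"ty":0,"tz":20,"roll":0},
  {"tx":0,"ty":0,"tz":30,"roll":0},
  {"tx":0,"ty":0,"tz":30,"roll":0},
  {"tx":0,"ty":0,"tz":30,"roll":0},
])

```text
t: 6.58
eef_pos: [488.8, -165.8, 148.0]
tcp_rot: [-3.141, 0.003, -0.091]
ft_force: [0.7, -1.3, -5.4]
opening: 0.225
grip_force: 30.0
```

```bash
python3 - <<'E'
from h import *
np.set_printoptions(precision=1,suppress=True)
c=dict(np.load("w3.npz")); t=ray(c,(280,56),181.2+18.8+8,True)[0]; print("tail from tcp",np.linalg.norm(t[:2]-[522.7,211]),t)
c=optics.read_camera("wrist"); np.savez("w4.npz",**c); s=env.state(); p=s["eef_pos"]
cv2.imwrite("pics/w4.png",c["pixels"])
print("tailnow pred",proj(c,p+[100,-9,18.8],True))
hsv=cv2.cvtColor(c["pixels"],cv2.COLOR_BGR2HSV)
w=cv2.inRange(hsv,(0,0,150),(180,40,255)); w=cv2.morphologyEx(w,cv2.MORPH_OPEN,np.ones((3,3)))
g=cv2.inRange(hsv,(50,80,30),(90,255,255))
for k in cv2.findContours(g,0,2)[0]:
    if cv2.contourArea(k)>400: print("green",k[:,0].min(0),k[:,0].max(0),cv2.contourArea(k))
go(489.1,-166.6,90,-5.25*np.pi/180)
E
```

```text
tail from tcp 100.70616152469871 [618.5 179.9 208. ]
tailnow pred [[279.2  59.1]]
green [302 157] [313 239] 715.5
green [76 89] [162 269] 5374.5
green [425   0] [488 175] 5121.0
t 6.63 tx ty tz [-0.1  0.5 58.8] roll 0.0006
```

View pics/w4.png

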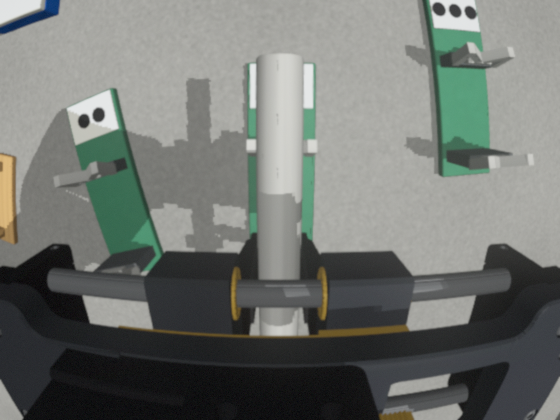

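The shaft is centred over cradle 1 to within about 1–2 mm: plate centre at u≈281.5, bar centre at u≈280. I'll shift slightly to +ty and descend.

step_arm([
  {"tx":0,"ty":1.5,"tz":20,"roll":0},
  {"tx":0,"ty":1.5,"tz":40,"roll":0},
  {"tx":0,"ty":1.5,"tz":55,"roll":0},
  {"tx":0,"ty":1.5,"tz":65,"roll":0},
  {"tx":0,"ty":1.5,"tz":72,"roll":0},
  {"tx":0,"ty":1.5,"tz":75,"roll":0},
  {"tx":0,"ty":1.5,"tz":76,"roll":0},
  {"tx":0,"ty":1.5,"tz":76,"roll":0},
])

```text
t: 7.3
eef_pos: [489.5, -168.3, 73.5]
tcp_rot: [3.141, -0.001, -0.092]
ft_force: [0.3, -0.3, -6.1]
opening: 0.224
grip_force: 30.0
```

step_arm([
  {"tx":0,"ty":0,"tz":1,"roll":0},
  {"tx":0,"ty":0,"tz":2,"roll":0},
  {"tx":0,"ty":0,"tz":3,"roll":0},
  {"tx":0,"ty":0,"tz":4,"roll":0},
  {"tx":0,"ty":0,"tz":5,"roll":0},
  {"tx":0,"ty":0,"tz":6,"roll":0},
  {"tx":0,"ty":0,"tz":6,"roll":0},
])

```text
t: 7.88
eef_pos: [489.2, -168.2, 67.1]
tcp_rot: [3.142, -0.0, -0.092]
ft_force: [0.5, -0.5, -2.5]
opening: 0.222
grip_force: 30.0
```

step_arm([
  {"tx":0,"ty":0,"tz":1,"roll":0},
  {"tx":0,"ty":0,"tz":2,"roll":0},
  {"tx":0,"ty":0,"tz":3,"roll":0},
  {"tx":0,"ty":0,"tz":4,"roll":0},
  {"tx":0,"ty":0,"tz":4,"roll":0},
])

```text
t: 8.3
eef_pos: [489.6, -168.3, 63.2]
tcp_rot: [3.141, -0.001, -0.092]
ft_force: [3.7, 2.1, -0.9]
opening: 0.226
grip_force: 30.0
```

step_arm([
  {"tx":0,"ty":0,"tz":1,"roll":0},
  {"tx":0,"ty":0,"tz":2,"roll":0},
  {"tx":0,"ty":0,"tz":3,"roll":0},
  {"tx":0,"ty":0,"tz":4,"roll":0},
  {"tx":0,"ty":0,"tz":4,"roll":0},
])

```text
t: 8.72
eef_pos: [489.3, -168.2, 59.0]
tcp_rot: [3.141, -0.0, -0.092]
ft_force: [4.6, 2.2, -0.7]
opening: 0.224
grip_force: 30.0
```

step_arm([
  {"tx":0,"ty":0,"tz":1,"roll":0},
  {"tx":0,"ty":0,"tz":1,"roll":0},
  {"tx":0,"ty":0,"tz":2,"roll":0},
  {"tx":0,"ty":0,"tz":2,"roll":0},
])

```text
t: 9.05
eef_pos: [489.1, -168.1, 57.2]
tcp_rot: [3.142, -0.0, -0.092]
ft_force: [4.3, 3.5, 1.2]
opening: 0.227
grip_force: 30.0
```

```bash
python3 - <<'E'
from h import *
s=env.state(); print(s["eef_pos"],s["ft_force"],s["moment"])
c=optics.read_camera("wrist"); np.savez("w5.npz",**c)
a=cv2.resize(c["pixels"][20:270,180:380],None,fx=2,fy=2)
d=optics.read_camera("scene"); b=cv2.resize(d["pixels"][200:340,150:280],(400,500)); 
cv2.imwrite("pics/m5.png",np.hstack([a,b]))
E
```

```text
[ 489.14055376 -168.13994777   57.19057235] [4.27541683 3.48782694 1.21817848] [ 0.48537403 -0.38971459 -0.03739012]
```

View pics/m5.png

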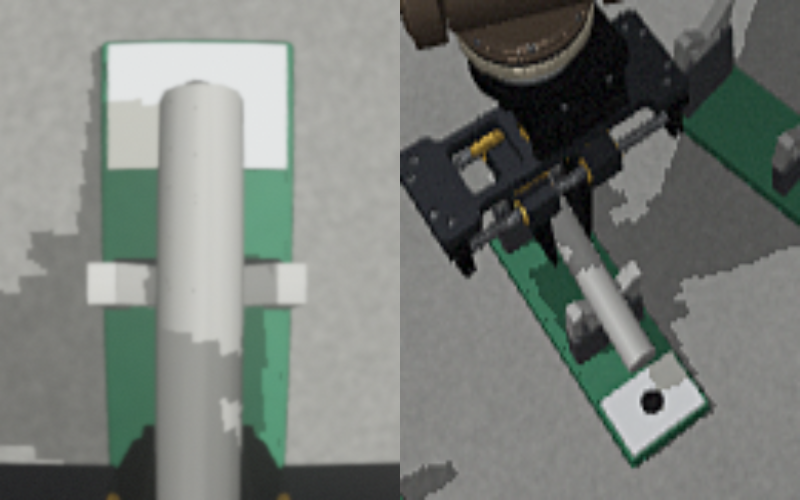

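The tail has tilted down into the low V, centred in it at u≈200 of the crop.

step_arm([
  {"tx":0,"ty":0,"tz":0.5,"roll":0},
  {"tx":0,"ty":0,"tz":1,"roll":0},
  {"tx":0,"ty":0,"tz":1,"roll":0},
  {"tx":0,"ty":0,"tz":1,"roll":0},
])

```text
t: 9.48
eef_pos: [489.2, -168.1, 57.0]
tcp_rot: [3.141, -0.001, -0.092]
ft_force: [0.8, 4.8, 14.8]
opening: 0.226
grip_force: 30.0
```

step_arm([
  {"tx":0,"ty":0,"tz":0.5,"roll":0},
  {"tx":0,"ty":0,"tz":1,"roll":0},
  {"tx":0,"ty":0,"tz":1,"roll":0},
  {"tx":0,"ty":0,"tz":1,"roll":0},
])

```text
t: 9.82
eef_pos: [489.3, -168.0, 56.7]
tcp_rot: [3.141, -0.001, -0.091]
ft_force: [-0.9, 6.6, 24.1]
opening: 0.228
grip_force: 30.0
```

Both Vs now carry load (24 N up). I'll ease off and release.

step_arm([
  {"tx":0,"ty":0,"tz":-1.5,"roll":0},
  {"tx":0,"ty":0,"tz":-1.5,"roll":0},
])

```text
t: 9.98
eef_pos: [489.2, -168.2, 57.0]
tcp_rot: [3.141, -0.001, -0.092]
ft_force: [2.2, 3.6, 9.4]
opening: 0.224
grip_force: 30.0
```

step_arm([
  {"tx":0,"ty":0,"tz":0,"roll":0},
  {"tx":0,"ty":0,"tz":0,"roll":0},
  {"tx":0,"ty":0,"tz":0,"roll":0},
  {"tx":0,"ty":0,"tz":0,"roll":0},
  {"tx":0,"ty":0,"tz":0,"roll":0},
  {"tx":0,"ty":0,"tz":0,"roll":0},
], grip=40)

```text
t: 10.48
eef_pos: [489.0, -168.2, 56.4]
tcp_rot: [-3.142, 0.0, -0.092]
ft_force: [0.3, -0.0, -0.1]
opening: 0.421
grip_force: 0.0
```

step_arm([
  {"tx":0,"ty":0,"tz":-5,"roll":0},
  {"tx":0,"ty":0,"tz":-20,"roll":0},
  {"tx":0,"ty":0,"tz":-50,"roll":0},
  {"tx":0,"ty":0,"tz":-85,"roll":0},
  {"tx":0,"ty":0,"tz":-120,"roll":0},
  {"tx":0,"ty":0,"tz":-160,"roll":0},
  {"tx":0,"ty":0,"tz":-195,"roll":0},
  {"tx":0,"ty":0,"tz":-195,"roll":0},
  {"tx":0,"ty":0,"tz":-195,"roll":0},
])

```text
t: 11.23
eef_pos: [489.4, -168.3, 253.5]
tcp_rot: [3.14, -0.004, -0.092]
ft_force: [-0.4, -0.1, -0.6]
opening: 0.422
grip_force: 0.0
```

```bash
python3 - <<'E'
from h import *
np.set_printoptions(precision=1,suppress=True)
c=optics.read_camera("wrist"); np.savez("w6.npz",**c)
a=-5.25*np.pi/180; ax=np.array([np.cos(a),np.sin(a)]); O=np.array([492.1,-166.9])
for x,z,n in((-95.4,54,"tail seat pred(gap9)"),(49,85,"tallV"),(62,88,"collar")): print(n,proj(c,[*(O-ax*x),z],True))
b=cv2.resize(c["pixels"][60:260,210:350],None,fx=3,fy=3); cv2.imwrite("pics/m6.png",b)
s=env.state();print(s["eef_pos"])
go(545,360,250,0.39)
E
```

```text
tail seat pred(gap9) [[277.3  98.8]]
tallV [[277.3 231.2]]
collar [[277.3 243.2]]
[ 488.8 -168.   251.8]
t 11.28 tx ty tz [   7.6 -530.9    1.8] roll -0.4817
```

View pics/m6.png

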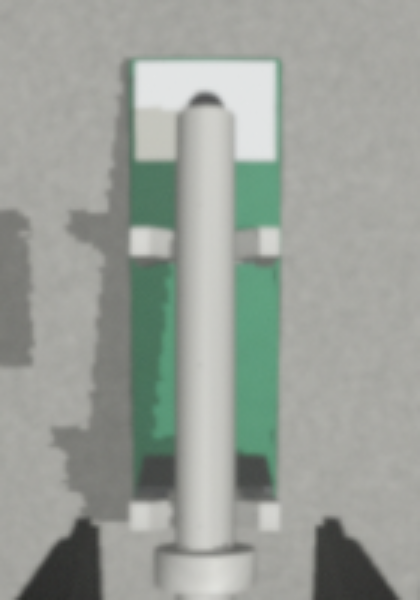

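Steel is seated in cradle 1, centred in both Vs, with the collar edge (crop v≈548) just beyond the tall V (v≈530). Brass is next.

step_arm([
  {"tx":-28,"ty":-517,"tz":0,"roll":-0.48},
  {"tx":-28,"ty":-517,"tz":0,"roll":-0.48},
  {"tx":-28,"ty":-517,"tz":0,"roll":-0.48},
  {"tx":-28,"ty":-517,"tz":0,"roll":-0.48},
  {"tx":-28,"ty":-517,"tz":0,"roll":-0.48},
  {"tx":-28,"ty":-517,"tz":0,"roll":-0.48},
  {"tx":-28,"ty":-517,"tz":0,"roll":-0.48},
  {"tx":-28,"ty":-517,"tz":0,"roll":-0.48},
  {"tx":-28,"ty":-517,"tz":0,"roll":-0.48},
  {"tx":-28,"ty":-517,"tz":0,"roll":-0.48},
  {"tx":-28,"ty":-517,"tz":0,"roll":-0.48},
  {"tx":-28,"ty":-517,"tz":0,"roll":-0.48},
], grip=60)

```text
t: 12.28
eef_pos: [507.0, 333.4, 249.5]
tcp_rot: [3.141, 0.003, 0.388]
ft_force: [1.6, -0.5, 0.7]
opening: 0.633
grip_force: 0.0
```

step_arm([
  {"tx":0,"ty":0,"tz":0,"roll":0},
  {"tx":0,"ty":0,"tz":0,"roll":0},
])

```text
t: 12.45
eef_pos: [506.9, 332.9, 249.1]
tcp_rot: [3.141, 0.004, 0.391]
ft_force: [-0.7, -1.3, 0.2]
opening: 0.631
grip_force: 0.0
```

```bash
python3 -c "
from h import *
go(509,348,250,0.39)"
```

```text
t 12.45 tx ty tz [  7.7 -13.1  -0.9] roll 0.0015
```

step_arm([
  {"tx":8,"ty":-13,"tz":-1,"roll":0},
  {"tx":8,"ty":-13,"tz":-1,"roll":0},
  {"tx":8,"ty":-13,"tz":-1,"roll":0},
  {"tx":8,"ty":-13,"tz":-1,"roll":0},
])

```text
t: 12.78
eef_pos: [510.4, 345.2, 252.0]
tcp_rot: [3.141, 0.001, 0.387]
ft_force: [-0.3, -0.2, -0.3]
opening: 0.636
grip_force: 0.0
```

```bash
python3 - <<'E'
from h import *
np.set_printoptions(precision=1,suppress=True)
c=optics.read_camera("wrist"); np.savez("w7.npz",**c); im=c["pixels"]; hsv=cv2.cvtColor(im,cv2.COLOR_BGR2HSV)
cv2.imwrite("pics/m7.png",cv2.resize(im[60:270,180:380],None,fx=2.8,fy=2.8))
print(hsv[150,225:335,1].tolist())
m=cv2.inRange(hsv,(15,145,60),(32,255,255)); m[250:]=0; m[:,:180]=0; m[:,380:]=0
n,l,s,ce=cv2.connectedComponentsWithStats(m); i=1+s[1:,4].argmax(); print(s[i])
L=[]
x,y,w,h,_=s[i]
for v in range(y+4,y+h-40,3):
    u=np.where(l[v]==i)[0]; L.append(((u.min()+u.max())/2,v,np.ptp(u)))
L=np.array(L); print(L[::5])
P=ray(c,L[:,:2],48,True)[:,:2]
vx,vy,x0,y0=cv2.fitLine(P.astype(np.float32),cv2.DIST_HUBER,0,.01,.01).ravel()
d=np.array([vx,vy])*np.sign(vx); a=np.arctan2(d[1],d[0]); print("yaw",a,x0,y0)
t=ray(c,(L[0,0],y),57,True)[0]; t[:2]; O=np.array([x0,y0])+d*((t[:2]-[x0,y0])@d-100)
print("tail",t,"origin",O)
go(*O,29.5,a)
E
```

```text
[11, 11, 11, 11, 12, 11, 12, 11, 12, 12, 11, 11, 11, 14, 12, 12, 11, 12, 14, 14, 18, 43, 91, 105, 106, 105, 104, 105, 107, 112, 111, 111, 112, 112, 112, 113, 113, 115, 117, 128, 151, 161, 163, 165, 165, 166, 165, 158, 155, 155, 157, 161, 161, 165, 164, 162, 163, 155, 129, 110, 107, 107, 106, 104, 103, 105, 105, 103, 104, 105, 105, 104, 105, 104, 103, 103, 88, 37, 16, 15, 15, 13, 13, 13, 13, 13, 13, 13, 13, 13, 12, 12, 13, 12, 12, 13, 12, 10, 12, 12, 10, 12, 12, 9, 12, 12, 10, 10, 11, 12]
[ 261   74   28  161 2902]
[[273.   78.   16. ]
 [273.   93.   16. ]
 [273.5 108.   17. ]
 [273.5 123.   17. ]
 [273.5 138.   17. ]
 [273.5 153.   17. ]
 [273.5 168.   17. ]
 [273.5 183.   17. ]]
yaw 0.39294252 555.1476 370.39465
tail [623.5 398.5  57. ] origin [531.  360.4]
t 12.83 tx ty tz [ 24.8  -6.2 222.8] roll -0.0057
```

View pics/m7.png

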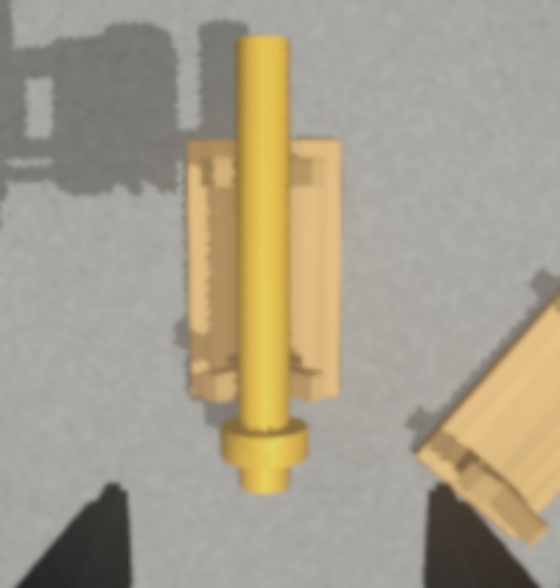

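The brass shaft's tail is at crop (264,38) and its collar's inner edge is near (264,432), in line with the tool. I'll descend.

step_arm([
  {"tx":24.8,"ty":-6.2,"tz":40,"roll":-0.006},
  {"tx":24.8,"ty":-6.2,"tz":80,"roll":-0.006},
  {"tx":24.8,"ty":-6.2,"tz":120,"roll":-0.006},
  {"tx":24.8,"ty":-6.2,"tz":150,"roll":-0.006},
  {"tx":24.8,"ty":-6.2,"tz":175,"roll":-0.006},
  {"tx":24.8,"ty":-6.2,"tz":195,"roll":-0.006},
  {"tx":24.8,"ty":-6.2,"tz":205,"roll":-0.006},
  {"tx":24.8,"ty":-6.2,"tz":215,"roll":-0.006},
  {"tx":24.8,"ty":-6.2,"tz":221,"roll":-0.006},
  {"tx":24.8,"ty":-6.2,"tz":222,"roll":-0.006},
])

```text
t: 13.67
eef_pos: [531.1, 361.4, 30.3]
tcp_rot: [3.141, 0.0, 0.394]
ft_force: [0.3, -0.8, -0.2]
opening: 0.631
grip_force: 0.0
```

step_arm([
  {"tx":0,"ty":0,"tz":0,"roll":0},
  {"tx":0,"ty":0,"tz":0,"roll":0},
  {"tx":0,"ty":0,"tz":0,"roll":0},
  {"tx":0,"ty":0,"tz":0,"roll":0},
  {"tx":0,"ty":0,"tz":0,"roll":0},
  {"tx":0,"ty":0,"tz":0,"roll":0},
  {"tx":0,"ty":0,"tz":0,"roll":0},
  {"tx":0,"ty":0,"tz":0,"roll":0},
], grip=10)

```text
t: 14.33
eef_pos: [531.7, 360.4, 31.0]
tcp_rot: [3.14, -0.0, 0.395]
ft_force: [3.2, -9.8, 3.7]
opening: 0.221
grip_force: 30.0
```

step_arm([
  {"tx":0,"ty":0,"tz":-10,"roll":0},
  {"tx":0,"ty":0,"tz":-25,"roll":0},
  {"tx":0,"ty":0,"tz":-50,"roll":0},
  {"tx":0,"ty":0,"tz":-80,"roll":0},
  {"tx":0,"ty":0,"tz":-110,"roll":0},
  {"tx":0,"ty":0,"tz":-140,"roll":0},
  {"tx":0,"ty":0,"tz":-150,"roll":0},
  {"tx":0,"ty":0,"tz":-150,"roll":0},
])

```text
t: 15.0
eef_pos: [531.5, 362.1, 182.8]
tcp_rot: [-3.141, -0.004, 0.394]
ft_force: [0.1, -0.2, -8.3]
opening: 0.224
grip_force: 30.0
```

```bash
python3 - <<'E'
from h import *
c=optics.read_camera("wrist"); np.savez("w8.npz",**c); s=env.state(); p=s["eef_pos"]; print(s["opening"],s["ft_force"],s["moment"])
hsv=cv2.cvtColor(c["pixels"],cv2.COLOR_BGR2HSV); m=cv2.inRange(hsv,(15,145,60),(32,255,255)); col=np.where(m[:,276]>0)[0]; print("tail rows",col[:3])
r=np.where(m[100]>0)[0]; print(r[0],r[-1])
t=ray(c,(277,col[0]),p[2]+18.8+9,True)[0]; print("tail dist",np.linalg.norm(t[:2]-p[:2]))
a=7.85*np.pi/180; O=np.array([490.5,7.4])-3*np.array([np.cos(a),np.sin(a)]); print(O)
go(*O,150,a)
E
```

```text
0.2239419213824619 [-0.28920341 -1.16925805 -7.40702577] [ 0.04589307  0.04001616 -0.03484842]
tail rows [56 57 58]
257 301
tail dist 102.1096861247787
[487.52811291   6.99025967]
t 15.05 tx ty tz [-176.2  310.8   30.4] roll 0.2574
```

step_arm([
  {"tx":-17,"ty":30,"tz":0,"roll":0.025},
  {"tx":-35,"ty":62,"tz":0,"roll":0.05},
  {"tx":-53,"ty":93,"tz":0,"roll":0.077},
  {"tx":-70,"ty":124,"tz":0,"roll":0.1},
  {"tx":-88,"ty":155,"tz":0,"roll":0.128},
  {"tx":-105,"ty":186,"tz":0,"roll":0.154},
  {"tx":-123,"ty":217,"tz":0,"roll":0.18},
  {"tx":-141,"ty":248,"tz":0,"roll":0.206},
  {"tx":-158,"ty":279,"tz":0,"roll":0.23},
  {"tx":-170,"ty":300,"tz":0,"roll":0.25},
  {"tx":-176,"ty":311,"tz":0,"roll":0.257},
  {"tx":-176,"ty":311,"tz":0,"roll":0.257},
])

```text
t: 16.05
eef_pos: [486.8, 4.8, 178.6]
tcp_rot: [-3.141, 0.004, 0.134]
ft_force: [0.6, 0.8, -6.5]
opening: 0.232
grip_force: 30.0
```

step_arm([
  {"tx":0,"ty":0,"tz":20,"roll":0},
  {"tx":0,"ty":0,"tz":30,"roll":0},
  {"tx":0,"ty":0,"tz":30,"roll":0},
  {"tx":0,"ty":0,"tz":30,"roll":0},
])

```text
t: 16.38
eef_pos: [487.3, 7.5, 149.3]
tcp_rot: [-3.141, 0.003, 0.138]
ft_force: [0.2, -0.7, -7.0]
opening: 0.223
grip_force: 30.0
```

```bash
python3 - <<'E'
from h import *
c=optics.read_camera("wrist"); np.savez("w9.npz",**c); s=env.state(); print(s["eef_pos"])
hsv=cv2.cvtColor(c["pixels"],cv2.COLOR_BGR2HSV); m=cv2.inRange(hsv,(15,145,60),(32,255,255))
w=cv2.inRange(hsv,(0,0,165),(180,40,255)); g=cv2.inRange(hsv,(50,80,30),(90,255,255)); 
for v in (75,90,100,120,180,210):
    f=lambda k:(lambda u:(u[0],u[-1]) if len(u) else None)(np.where(k[v,235:330]>0)[0]+235)
    print(v,"brass",f(m),"green",f(g),"white",f(w))
w=cv2.cvtColor(c["pixels"],cv2.COLOR_BGR2GRAY); print(w[145,236:326].tolist())
go(487.5,7,90,7.85*np.pi/180)
E
```

```text
[487.80722173   7.41554014 150.05575527]
75 brass (np.int64(258), np.int64(301)) green None white (np.int64(235), np.int64(329))
90 brass (np.int64(258), np.int64(301)) green None white (np.int64(235), np.int64(329))
100 brass (np.int64(258), np.int64(301)) green None white (np.int64(235), np.int64(329))
120 brass (np.int64(257), np.int64(301)) green (np.int64(306), np.int64(312)) white (np.int64(315), np.int64(329))
180 brass (np.int64(257), np.int64(300)) green (np.int64(304), np.int64(311)) white (np.int64(236), np.int64(329))
210 brass (np.int64(258), np.int64(300)) green (np.int64(249), np.int64(311)) white (np.int64(235), np.int64(329))
[122, 124, 125, 127, 128, 127, 129, 127, 131, 148, 168, 174, 173, 174, 173, 174, 175, 172, 160, 137, 117, 113, 120, 128, 136, 143, 148, 155, 160, 165, 170, 174, 178, 180, 183, 185, 188, 190, 191, 193, 195, 196, 198, 199, 197, 196, 196, 196, 195, 195, 196, 195, 194, 194, 194, 194, 193, 189, 187, 186, 183, 181, 179, 175, 167, 155, 150, 160, 165, 173, 195, 213, 217, 217, 217, 217, 217, 216, 214, 202, 182, 175, 174, 174, 173, 173, 173, 174, 175, 175]
t 16.43 tx ty tz [-0.4  0.4 60.1] roll 0.0009
```

step_arm([
  {"tx":0,"ty":1,"tz":20,"roll":0},
  {"tx":0,"ty":1,"tz":40,"roll":0},
  {"tx":0,"ty":1,"tz":55,"roll":0},
  {"tx":0,"ty":1,"tz":65,"roll":0},
  {"tx":0,"ty":1,"tz":70,"roll":0},
  {"tx":0,"ty":1,"tz":73,"roll":0},
  {"tx":0,"ty":1,"tz":75,"roll":0},
  {"tx":0,"ty":1,"tz":75,"roll":0},
])

```text
t: 17.1
eef_pos: [488.4, 6.0, 75.9]
tcp_rot: [3.141, -0.001, 0.137]
ft_force: [0.2, 0.6, -6.2]
opening: 0.225
grip_force: 30.0
```

step_arm([
  {"tx":0,"ty":0,"tz":1,"roll":0},
  {"tx":0,"ty":0,"tz":2,"roll":0},
  {"tx":0,"ty":0,"tz":3,"roll":0},
  {"tx":0,"ty":0,"tz":4,"roll":0},
  {"tx":0,"ty":0,"tz":5,"roll":0},
  {"tx":0,"ty":0,"tz":6,"roll":0},
  {"tx":0,"ty":0,"tz":6,"roll":0},
])

```text
t: 17.68
eef_pos: [488.2, 5.9, 69.5]
tcp_rot: [3.142, -0.0, 0.137]
ft_force: [0.0, 0.2, -5.2]
opening: 0.226
grip_force: 30.0
```

step_arm([
  {"tx":0,"ty":0,"tz":1,"roll":0},
  {"tx":0,"ty":0,"tz":2,"roll":0},
  {"tx":0,"ty":0,"tz":3,"roll":0},
  {"tx":0,"ty":0,"tz":4,"roll":0},
  {"tx":0,"ty":0,"tz":4,"roll":0},
])

```text
t: 18.1
eef_pos: [488.5, 6.0, 65.6]
tcp_rot: [3.141, -0.001, 0.137]
ft_force: [1.4, 2.3, -1.2]
opening: 0.226
grip_force: 30.0
```

step_arm([
  {"tx":0,"ty":0,"tz":1,"roll":0},
  {"tx":0,"ty":0,"tz":2,"roll":0},
  {"tx":0,"ty":0,"tz":3,"roll":0},
  {"tx":0,"ty":0,"tz":4,"roll":0},
  {"tx":0,"ty":0,"tz":4,"roll":0},
])

```text
t: 18.52
eef_pos: [488.4, 5.9, 61.5]
tcp_rot: [3.141, -0.0, 0.137]
ft_force: [4.1, 3.1, -2.0]
opening: 0.224
grip_force: 30.0
```

Same behaviour as the steel shaft, so I'll continue.

step_arm([
  {"tx":0,"ty":0,"tz":1,"roll":0},
  {"tx":0,"ty":0,"tz":2,"roll":0},
  {"tx":0,"ty":0,"tz":2.5,"roll":0},
  {"tx":0,"ty":0,"tz":2.5,"roll":0},
])

```text
t: 18.85
eef_pos: [488.1, 6.0, 59.0]
tcp_rot: [3.142, -0.0, 0.137]
ft_force: [4.0, 3.3, 0.0]
opening: 0.225
grip_force: 30.0
```

step_arm([
  {"tx":0,"ty":0,"tz":0.5,"roll":0},
  {"tx":0,"ty":0,"tz":1,"roll":0},
  {"tx":0,"ty":0,"tz":1.5,"roll":0},
  {"tx":0,"ty":0,"tz":1.5,"roll":0},
])

```text
t: 19.18
eef_pos: [488.2, 6.1, 58.6]
tcp_rot: [3.141, -0.001, 0.138]
ft_force: [-0.8, 5.6, 17.0]
opening: 0.226
grip_force: 30.0
```

Seated (17 N). I'll ease off, release and look.

step_arm([
  {"tx":0,"ty":0,"tz":-1,"roll":0},
  {"tx":0,"ty":0,"tz":-1,"roll":0},
])

```text
t: 19.35
eef_pos: [488.2, 5.9, 58.9]
tcp_rot: [3.141, -0.0, 0.137]
ft_force: [1.0, 4.5, 6.2]
opening: 0.227
grip_force: 30.0
```

step_arm([
  {"tx":0,"ty":0,"tz":0,"roll":0},
  {"tx":0,"ty":0,"tz":0,"roll":0},
  {"tx":0,"ty":0,"tz":0,"roll":0},
  {"tx":0,"ty":0,"tz":0,"roll":0},
  {"tx":0,"ty":0,"tz":0,"roll":0},
  {"tx":0,"ty":0,"tz":0,"roll":0},
], grip=40)

```text
t: 19.85
eef_pos: [488.0, 5.9, 58.5]
tcp_rot: [3.142, 0.0, 0.137]
ft_force: [-1.1, 0.3, -0.6]
opening: 0.42
grip_force: 0.0
```

step_arm([
  {"tx":0,"ty":0,"tz":-5,"roll":0},
  {"tx":0,"ty":0,"tz":-20,"roll":0},
  {"tx":0,"ty":0,"tz":-50,"roll":0},
  {"tx":0,"ty":0,"tz":-85,"roll":0},
  {"tx":0,"ty":0,"tz":-120,"roll":0},
  {"tx":0,"ty":0,"tz":-160,"roll":0},
  {"tx":0,"ty":0,"tz":-195,"roll":0},
  {"tx":0,"ty":0,"tz":-195,"roll":0},
  {"tx":0,"ty":0,"tz":-195,"roll":0},
])

```text
t: 20.6
eef_pos: [488.4, 5.9, 255.4]
tcp_rot: [3.14, -0.004, 0.137]
ft_force: [0.6, 0.4, -1.3]
opening: 0.42
grip_force: 0.0
```

```bash
python3 - <<'E'
from h import *
c=optics.read_camera("wrist"); im=c["pixels"]
o=dict(np.load("w6.npz"))["pixels"]
cv2.imwrite("pics/m10.png",cv2.resize(np.hstack([im[60:260,200:480],o[60:260,210:350]]),None,fx=1.9,fy=1.9)); s=env.state();print(s["eef_pos"],s["ft_force"])
E
```

```text
[487.80035989   5.95449915 253.8005665 ] [-0.89150499 -0.318385   -0.97184047]
```

View pics/m10.png

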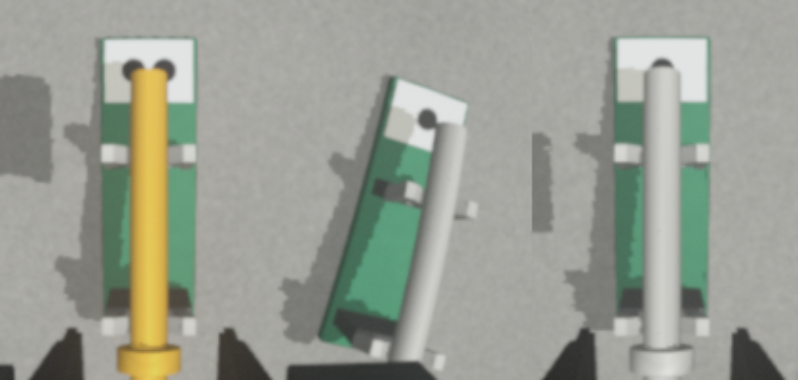

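Brass lies centred in both Vs of the two-dot cradle, collar just beyond the tall V, in the same picture as the steel one. I'll check the gap numerically, then hand in.

```bash
python3 - <<'E'
from h import *
c=dict(np.load("w6.npz")); a=-5.25*np.pi/180; ax=np.array([np.cos(a),np.sin(a)]); O=np.array([492.1,-166.9])
f=lambda P:-(P[:2]-O)@ax
print("collar inner", f(ray(c,(278,242),106.5,True)[0])+4," tail", f(ray(c,(278,95.5),63,True)[0])+2.0,"expect -93..-106; vtop front", f(ray(c,(278,236),90,True)[0]))
print(env.job_done())
E
```

```text
collar inner 57.39197832952531  tail -96.38425355692328 expect -93..-106; vtop front 52.76086310335496
the job is handed in; nothing more can be done
None
```

The job is handed in: the steel shaft rests in the one-dot cradle and the brass shaft in the two-dot cradle, both seated in their Vs and released. The steel collar's inner face measured about 57 mm along the cradle (allowed 52 to 71); I checked the brass collar only by eye, and it looked the same.

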